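# Lock the stage carriage with its ball-lock pin

### The job

Get the scanning stage ready for transport: push its sample carriage fully home against its stop, so that the holes of fork and tongue line up. Then lift the ball-lock pin out of its holder, stand it upright in either hole of the tube rack and let go of it, and take it again across its thumb button. With the button held in, put the pin down through the lined-up holes until its flange sits flat on the fork, then let go so that the button springs out and the pin is locked, and leave everything else where it stands.

Things in the scene. Friction and masses are not known exactly. Their poses are not given: they have to be found in the camera images.
- stage: Scanning stage, fixed: white base plate 160 (x) x 360 (y) x 30 mm; origin at the centre of its underside, y along the slide. At its +y end an aluminium fork of two flat ears 70 x 60 x 8 mm, undersides at z = 60 and 80 mm, joined only behind (y 160 to 174 mm, no higher than the upper ear), each with an upright 17.5 mm hole at x 0, y 130 mm. Below the lower ear 30 mm are free.
- pin_hole (a point): Centre of the fork's hole at the top face of the upper ear, 88 mm above the table (stage x 0, y 130 mm); its axes are those of the stage, z up along the hole. The hole goes through upper ear, carriage tongue (20 mm hole) and lower ear, 28 mm in all.
- carriage (a joint): Sliding sample carriage (black plate 150 x 115 mm, top at 78 mm, a small flask clamped on its +x half up to 102 mm high, a dark tongue that runs into the fork). Value: metres still to go to its home stop, where its tongue hole is in line with the fork holes; moving to the stage's +y lowers it. Starts at 0.045 to 0.10. It stays where left; friction about 3 N.
- carriage_post (a point): Centre of the top of the bare steel post on the carriage, used to push or pull it: upright, 16 mm in diameter, 45 mm tall, top 123 mm above the table; when the carriage is home it is at stage x -50, y 10 mm. Nothing rises within 45 mm of it. Moves with the carriage; axes are those of the stage.
- pin: Ball-lock pin, loose, 0.12 to 0.25 kg. Origin at the centre of the underside of its round flange (40 mm across, 5 mm thick), z up along the pin, x towards the button. Above the flange a black block head 34 (x) x 24 (y) x 38 mm, top 43 mm above the origin. Held across y (24 mm) the button stays untouched; held across x a finger presses the button (41 mm wide, 36 mm when pressed).
- pin_tip (a point): Foot of the pin's steel shank (axes as the pin). The shank is 14 mm in diameter, 44 mm long below the flange, tapered over the last 5 mm. Two balls on its +y and -y sides, 31 to 37 mm below the flange, span 22 mm when out, so that it cannot pass the fork holes; with the button in they draw into the shank. Flange down on the fork, they lie 3 mm under the lower ear.
- pin_button (a joint): Thumb button of the pin: steel stud 16 mm in diameter in the middle of the head's +x face, 25 mm above the pin's origin, 7 mm proud. Value = how far it is pressed, m: 0 out (balls out), 0.005 fully in (balls in). Spring 3 N at the start, 8 N fully in; a grip of 20 to 30 N across x holds it fully in.
- holder: Grey pin holder, fixed: block 80 (x) x 70 (y) x 55 mm, origin at the centre of its underside. The pin stands in its central 30 mm hole, flange on the block, button towards holder +x. Two upright cheeks, x -28 to -22 and 28 to 34 mm, 34 mm long in y, up to 98 mm high (level with the pin's top), cover the button and the face opposite; the y sides are open.
- rack: White tube rack, fixed: block 74 (x) x 124 (y) x 55 mm with two empty 30 mm wide through holes; origin at the centre of its underside. Holder and rack can be in either of two places.
- rack_hole_a (a point): Centre of the rack's first hole (rack y -29 mm) at the top face, 55 mm above the table; axes as the rack.
- rack_hole_b (a point): Centre of the rack's second hole (rack y +29 mm) at the top face, 55 mm above the table; axes as the rack.
- media_bottle: Bystander, leave it where it stands: amber bottle, 70 mm wide, 150 mm tall, origin under its centre.
- dishes: Bystander, leave it where it stands: stack of two clear dishes, 88 mm wide, 31 mm tall, origin under its centre.
- tip_box: Bystander, leave it where it stands: grey pipette tip box, 85 x 120 x 61 mm, origin under its centre.
- objective: Bystander, leave it where it stands: steel microscope objective standing up, 32 mm wide, 44 mm tall, origin under its centre.
- tube: Bystander, leave it where it stands: capped clear tube lying along its x, about 100 mm long, 34 mm high, origin on the table under its middle.
- flask: Bystander, leave it where it stands: clear culture flask lying flat, 80 x 120 x 34 mm plus an orange cap at +y, origin under its centre.
- counter: Bystander, leave it where it stands: small grey hand counter, 50 x 70 x 38 mm, origin under its centre.

How it is judged:
By the outcome, as a careful person would: the job done as asked, in the order asked, and still so for the second after the job is handed in, with the robot touching nothing.
It also fails if it takes over 72 s, if anything falls off the work surface, if the arm or the gripper's body presses on something with over 40 N, if the wrist force passes 120 N, or if a joint passes its speed limit or range.

### The arm

A 7-joint arm with a two-finger parallel gripper is mounted at the origin on the work surface. World frame = base frame: x ahead of the robot, y to its left, z up, the work surface at z = 0. Lengths are in m, angles in degrees, forces in N, time in s.
With the tool pointing down it reaches from about 0.4 to 0.875 m from the base axis. Payload 19.3 kg.
Tool frame: the origin (TCP) lies at the very end of the fingers, on their centre line; the grasp point (between the pads) lies 19 mm behind it (manip.grip_depth is the distance from the TCP to the grasp point, in m); y points along the fingers, x is the direction in which the jaws open and shut, and the axes are right-handed (so a half turn about y gives the same grasp; the last joint's range is limited). The gripper opens to 85 mm and grips with 20 to 120 N. Pads are 22 mm wide; open, the fingers measure 114 mm over their backs; the gripper's body (76 mm by 85 mm) begins 54 mm behind the grasp point. The pads swing forward as they close: fully open they stand 13 mm farther back than shut.
Start: joints at [59.863, 29.874, -2.08, 91.645, 1.215, 58.505, -6.463], TCP at [0.275, -0.561, 0.231] pointing down, gripper open.
Joint ranges: [-166.77, 166.77], [-17.47, 122.26], [-85.68, 81.53], [9.62, 139.38], [-72.42, 252.41], [9.2, 110.78], [-144.41, 144.41]. Speed limits (degrees/s): [108.29, 108.29, 136.94, 136.94, 172.46, 172.46, 172.46].

### API

Orientations are given as a 3x3 rotation matrix whose columns are the frame's x, y, z axes.
In Python, from station import manip gives the robot as it stands. The module is installed in compiled form; this text tells all that it offers. Calls block until the motion is done:
- manip.goto(position, orientation): joint-space move of the TCP to a pose.
- manip.move_straight(position, ori=None, rate=0.15, guard=None): straight line of the TCP; ori=None keeps the orientation; rate is the mean speed in m/s. With guard (N) it stops when the force on the tool has changed by that much, and returns True; else False.
- manip.goto_joints(angles): joint-space move.
- manip.set_gripper(opening): opening from 0.0 (shut) to 1.0 (fully open); the grip force is fixed at half the most; returns when the fingers have stopped.
- manip.hold(seconds).
- manip.inverse_kinematics(position, orientation): joint angles nearest the present ones, or None.
- manip.read_camera(name): name is "scene" or "top"; returns a dict with "image" (480x640x3 uint8, red, green, blue), "fx", "fy", "cx", "cy" (pixels), "R" (3x3) and "t" (3): a world point X has camera coordinates R X + t. Camera axes: x right, y down, z forward; pixel columns grow to the right and rows downward; lengths in m; the calibration is good to about 2 mm. A picture is of the moment at which its call begins. There is no depth.
A pose or a line that the arm cannot do raises manip.PlanningError and nothing moves.
- manip.finish_job(): hands the job in, once; it reports no verdict.
Trained networks look in a picture, given as the dict that the camera call returned (one of the last four; its "shot" number tells which), for a name from the list of things; names that differ only in an ending like _2 or _b are one class to them, and where a whole thing is asked for, a point or a joint stands for the part that bears it (a point fixed in the world has none). Each returns a list of dicts, best first, with "conf" (0 to 1); they miss things now and then, are a little off and sometimes report something else, mostly with a low value. They report only what shows in the picture. A call takes as long as a camera call.
- manip.masks_of(query, picture): "pixels" (480x640 bool, what is visible of it) and "extent" ([left, top, right, bottom] in pixels, round what is visible of it).
- manip.mark_of(query, picture): "centre" ([column, row] in pixels: a listed point, or the origin of a listed thing).
Readings, each from a call of its own:
- manip.current_time_s(): time.
- manip.current_joints(): joint angles.
- manip.current_qvel(): joint speeds.
- manip.current_effort(): joint torques, N m.
- manip.current_tool_pos(): TCP position.
- manip.current_eef_rot(): TCP orientation.
- manip.current_ft_force(): force on the tool from outside, world axes, zero at the start.
- manip.current_ft_torque(): the same for the moment, N m.
- manip.current_grip_width(): opening from 0.0 (shut) to 1.0 (fully open).
Only numpy, scipy, OpenCV 4.12 (cv2) and the standard library are available. Lean on these libraries where they do the work, as an engineer would, in place of code of your own. Each camera call takes 0.05 s, during which the arm holds its last target. There are 200 camera calls.

## Working session

There is one attempt and no reset: what is moved stays moved. The work goes in short steps, each a Python script; the robot and the scene stay as the last script left them, time stands still between calls to the robot, and variables do not carry over. Pictures are saved under pics/ and viewed, about 8 in all and at most 12, crops included, and the job is handed in when it is done.

```bash
mkdir -p pics
cat > h.py <<'E'
from station import manip
import numpy as np, cv2
def shot(n,save=None,crop=None,scale=1):
    p=manip.read_camera(n)
    if save:
        im=p["image"][:,:,::-1]
        if crop: im=im[crop[1]:crop[3],crop[0]:crop[2]]
        cv2.imwrite("pics/"+save,cv2.resize(im,None,fx=scale,fy=scale,interpolation=cv2.INTER_CUBIC))
    return p
def back(p,uv,z):
    d=p["R"].T@np.array([(uv[0]-p["cx"])/p["fx"],(uv[1]-p["cy"])/p["fy"],1]); c=-p["R"].T@p["t"]
    return c+d*(z-c[2])/d[2]
def proj(p,X):
    c=p["R"]@np.array(X)+p["t"]; return np.array([p["fx"]*c[0]/c[2]+p["cx"],p["fy"]*c[1]/c[2]+p["cy"]])
def marks(q,p,z,n=2):
    return [(round(m["conf"],2),np.round(m["centre"],1),np.round(back(p,m["centre"],z),4)) for m in manip.mark_of(q,p)[:n]]
E
python3 - <<'E'
from h import *
for n in("scene","top"):
    p=shot(n,n+"0.png"); print(n,-p["R"].T@p["t"])
    for q,z in [("stage",0),("pin_hole",.088),("carriage_post",.123),("pin",.055),("holder",0),("rack",0),("rack_hole_a",.055),("media_bottle",0),("dishes",0),("tip_box",0),("objective",0),("tube",0),("flask",0),("counter",0)]:
        print(q,*marks(q,p,z))
print(manip.current_time_s(),manip.grip_depth)
E
```

```text
scene [0.89032476 0.5374238  0.90325718]
stage (0.71, array([273. , 182.6]), array([ 0.5893, -0.2355,  0.    ]))
pin_hole (0.72, array([299. , 190.8]), array([ 0.5765, -0.1047,  0.088 ])) (0.27, array([396.5, 265. ]), array([0.4977, 0.185 , 0.088 ]))
carriage_post (0.89, array([278. , 133.9]), array([ 0.5437, -0.2733,  0.123 ]))
pin (0.76, array([395.7, 358.8]), array([0.6096, 0.3438, 0.055 ]))
holder (0.85, array([393.4, 370.2]), array([0.6095, 0.3482, 0.    ])) (0.24, array([400.3, 265.2]), array([0.4479, 0.1519, 0.    ]))
rack (0.6, array([388.2, 274.8]), array([0.4879, 0.1589, 0.    ]))
rack_hole_a (0.85, array([383.2, 249.8]), array([0.484 , 0.1224, 0.055 ])) (0.56, array([400., 265.]), array([0.4751, 0.1747, 0.055 ]))
media_bottle (0.64, array([242.7, 279. ]), array([ 0.7854, -0.003 ,  0.    ]))
dishes (0.92, array([295.7, 299.7]), array([0.705 , 0.1063, 0.    ]))
tip_box (0.65, array([297.7, 363.8]), array([0.7715, 0.2376, 0.    ]))
objective (0.58, array([443.8, 297.2]), array([0.4137, 0.2703, 0.    ]))
tube (0.9, array([384.4, 208.7]), array([ 0.3813, -0.008 ,  0.    ])) (0.
[... 572 characters left out ...]
 array([0.6052, 0.338 , 0.    ]))
rack (0.76, array([258.9, 284.1]), array([0.4893, 0.1471, 0.    ]))
rack_hole_a (0.78, array([236.8, 286.4]), array([0.4837, 0.185 , 0.055 ])) (0.77, array([269.5, 284.6]), array([0.4883, 0.1209, 0.055 ]))
media_bottle (0.79, array([330.4, 146.4]), array([0.7795, 0.005 , 0.    ]))
dishes
tip_box (0.94, array([222.5, 146.5]), array([0.7752, 0.231 , 0.    ]))
objective (0.53, array([197.8, 320.7]), array([0.4127, 0.2699, 0.    ]))
tube (0.84, array([329.5, 340. ]), array([3.784e-01, 3.000e-04, 0.000e+00]))
flask (0.91, array([417.3, 152.2]), array([ 0.7704, -0.1772,  0.    ]))
counter (0.92, array([473. , 357.3]), array([ 0.3487, -0.2919,  0.    ]))
1.5 0.0187
```

View pics/scene0.png

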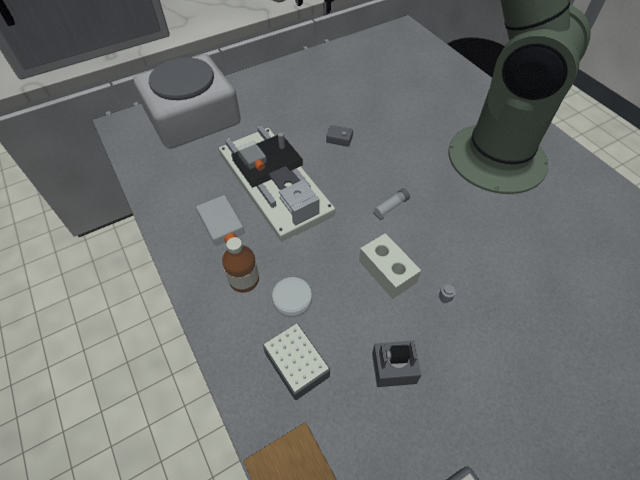

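View pics/top0.png

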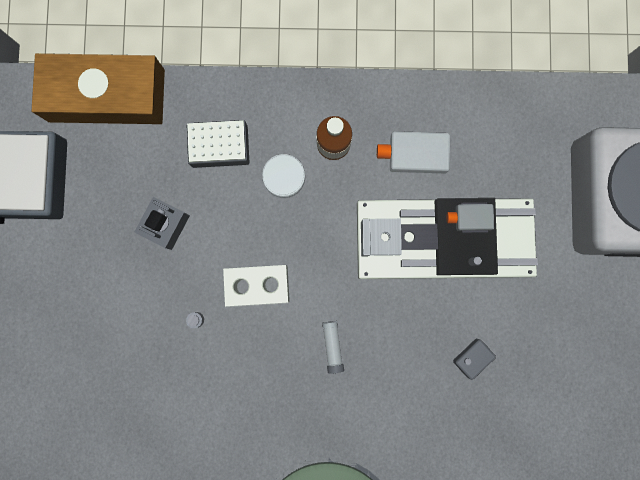

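The scene view shows the stage upper left with its fork near (300,195), the rack at (390,265) and the holder with the pin at (397,360). In the top view the fork hole is about (385,237), the post (478,261), the rack holes (241,286) and (270,285), and the holder (162,223), turned by roughly 30°.

Run:
```python
from h import *
p=shot("top");s=shot("scene")
c=lambda p,a,b,k:cv2.resize(p["image"][b:b+k,a:a+k,::-1],(390,390),interpolation=cv2.INTER_CUBIC)
cv2.imwrite("pics/c1.png",np.hstack([c(p,130,190,65),c(s,365,325,65)]))
for q,z in [("holder",.05),("rack",.055),("stage",.03)]:
    for pp,nm in((p,"top"),(s,"sc")):
        m=manip.masks_of(q,pp)[0]; ct,_=cv2.findContours(m["pixels"].astype(np.uint8),0,2)
        r=cv2.minAreaRect(np.vstack(ct)); 
        if nm=="top": B=cv2.boxPoints(r); print(q,m["conf"],B.round(1).tolist(),[back(p,b,z)[:2].round(4).tolist() for b in B])
for q,z in (("pin_tip",.011),("pin_button",.08),("pin",.055),("rack_hole_b",.055),("pin_hole",.088),("carriage_post",.123)):
    print(q,marks(q,p,z),marks(q,s,z))
print("fork hole px",back(p,(385,237),.088))
# refined dark/light centroid of rack & fork holes in top
g=cv2.cvtColor(p["image"],cv2.COLOR_RGB2GRAY)
for (u,v) in((241,286),(270,285),(385,237)): print(g[v-10:v+11:2,u-10:u+11:2])
```

```text
holder 0.88 [[134.39999389648438, 232.1999969482422], [152.60000610351562, 195.8000030517578], [189.39999389648438, 214.1999969482422], [171.1999969482422, 250.60000610351562]] [[0.5874, 0.3923], [0.661, 0.3592], [0.6253, 0.2844], [0.5521, 0.3178]]
rack 0.57 [[222.5, 268.20001220703125], [286.8999938964844, 264.29998779296875], [289.20001220703125, 302.0], [224.8000030517578, 305.8999938964844]] [[0.5189, 0.2142], [0.5288, 0.0875], [0.4551, 0.0814], [0.4453, 0.2074]]
stage 0.98 [[357.0, 198.0], [537.0, 198.0], [537.0, 278.0], [357.0, 278.0]] [[0.6669, -0.0504], [0.6734, -0.4162], [0.5111, -0.4139], [0.5048, -0.0524]]
pin_tip [] []Traceback (most recent call last):
  File "<stdin>", line 11, in <module>
  File "h.py", line 16, in marks
    return [(round(m["conf"],2),np.round(m["centre"],1),np.round(back(p,m["centre"],z),4)) for m in manip.mark_of(q,p)[:n]]
                                                                                                    ~~~~~~~~~~~~~^^^^^
ValueError: it knows: carriage_post, counter, dishes, flask, holder, media_bottle, objective, pin, pin_hole, pin_tip, rack, rack_hole, stage, tip_box, tube
```

View pics/c1.png

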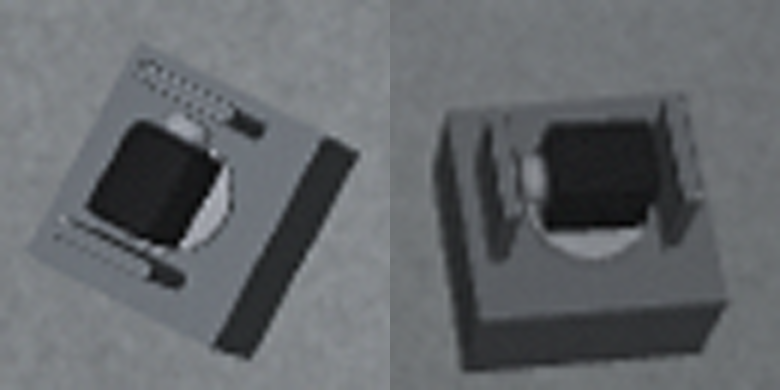

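The crop shows the pin's button towards the upper right in the top view (185,125 in the crop, world +x with some −y). So the holder and pin yaw is about −27°. Next I fit the yaws and start the carriage push.

```bash
cat >> h.py <<'E'
def down(a):
    "tool pointing down, jaw direction at world angle a (deg)"
    a=np.radians(a); x=np.array([np.cos(a),np.sin(a),0]); y=np.array([0,0,-1.]); return np.column_stack([x,y,np.cross(x,y)])
def st(msg=""): print(msg,round(manip.current_time_s(),2),np.round(manip.current_tool_pos(),4),np.round(manip.current_ft_force(),1),round(manip.current_grip_width(),3))
E
python3 - <<'E'
from h import *
p=shot("top")
g=cv2.cvtColor(p["image"],cv2.COLOR_RGB2GRAY)
def line(th,cols,rng,z,pol):
    P=[]
    for c in cols:
        col=g[rng[0]:rng[1],c].astype(float); d=np.diff(col)*pol; k=int(np.argmax(d))
        w=np.clip(d[max(k-2,0):k+3],0,None); P.append((c,rng[0]+.5+(np.arange(max(k-2,0),max(k-2,0)+len(w))*w).sum()/w.sum()))
    W=np.array([back(p,q,z)[:2] for q in P]); vx,vy,_,_=cv2.fitLine(W.astype(np.float32),cv2.DIST_HUBER,0,.01,.01).ravel()
    return np.degrees(np.arctan2(vx,-vy)*np.sign(-vy)) , W[[0,-1]].round(4).tolist()
print("stage low edge",line(0,range(370,430),(268,285),.03,-1), line(0,range(370,430),(192,206),.03,1))
print("rack",line(0,range(230,282),(258,276),.055,1),line(0,range(230,282),(292,312),.055,-1))
C=[(130+u/6-.5,190+v/6-.5) for u,v in((30,245),(140,45),(320,135),(215,345))]
W=np.array([back(p,c,.055)[:2] for c in C]); print("holder",W.round(4).tolist(),W.mean(0))
for a,b in((0,1),(3,2)): d=W[b]-W[a]; print(np.linalg.norm(d),np.degrees(np.arctan2(d[1],d[0])))
for a,b in((1,2),(0,3)): d=W[b]-W[a]; print(np.linalg.norm(d),np.degrees(np.arctan2(d[0],-d[1])))
print(np.round(manip.current_eef_rot(),3))
for a in(90,-90): print(a,[ (q is not None and np.round(q)) for q in [manip.inverse_kinematics([.542,-.2736,.2],down(a))]])
for a in(63,-117): print(a,manip.inverse_kinematics([.607,.343,.2],down(a)))
st()
E
```

```text
stage low edge (np.float32(1.1716685), [[0.5062, -0.0785], [0.5091, -0.1969]]) (np.float32(1.258043), [[0.6628, -0.0768], [0.6659, -0.1967]])
rack (np.float32(4.5437803), [[0.5201, 0.1995], [0.5279, 0.0992]]) (np.float32(4.5229897), [[0.4458, 0.1972], [0.4534, 0.0974]])
holder [[0.5907, 0.3908], [0.6579, 0.3573], [0.6289, 0.2965], [0.5587, 0.3284]] [0.60904802 0.34325629]
0.0750996293662568 -26.46238146658525
0.07712845822829444 -24.443669919127935
0.06735474498229194 -25.488836303998237
0.07006693358788386 -27.14647190221179
[[ 0.44  -0.     0.898]
 [-0.898 -0.     0.44 ]
 [ 0.    -1.    -0.   ]]
90 [array([ 48.,  35., -40.,  95.,  26.,  60.,  90.])]
-90 [array([ 21.,  30.,  -0.,  96.,   0.,  53., -69.])]
63 [ -5.7976263   46.80960162 -51.73831668  79.36021515  37.13361963
  71.49680332   2.73767137]
-117 [ -45.50426503   39.83208723   18.98234518   81.94315179  -13.8474466
   60.5213647  -140.79101233]
 2.05 [ 0.2751 -0.5612  0.2313] [-1.  -0.2  0.9] 1.001
```

Run:
```python
from h import *
R=down(-88.8)
manip.set_gripper(.55)
manip.move_straight([.45,-.33,.24],rate=.3)
manip.goto([.542,-.2735,.19],R); st()
manip.move_straight([.542,-.2735,.096],rate=.15,guard=8); st("down")
manip.set_gripper(0); st("closed")
u=np.array([-np.sin(np.radians(1.2)),np.cos(np.radians(1.2)),0])
t=manip.current_tool_pos()+u*.12
print(manip.move_straight(t,rate=.04,guard=15)); st("pushed")
p=shot("top","t2.png",(345,190,545,290),4)
```

```text
4.25 [ 0.5412 -0.2747  0.1897] [-0.6 -1.4  0. ] 0.552
down 5.03 [ 0.5423 -0.2741  0.0969] [-0.5 -1.2  0.6] 0.552
closed 5.42 [ 0.5425 -0.2735  0.097 ] [-2.4  2.3 10. ] 0.164
True
pushed 6.9 [ 0.541  -0.2234  0.0971] [-0.1 -3.2  4.1] 0.161
```

View pics/t2.png

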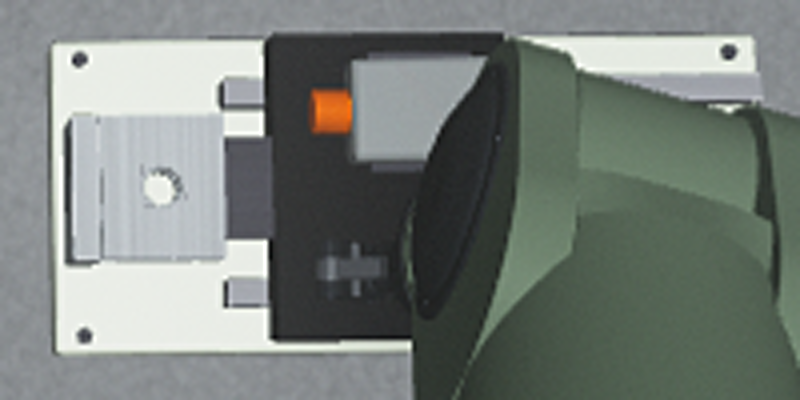

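The crop shows the carriage moved, and light shows through the fork hole at about (162,187), i.e. (385,236) full frame. I'll push once more with a higher guard to confirm it's seated.

Run:
```python
from h import *
u=np.array([-np.sin(np.radians(1.2)),np.cos(np.radians(1.2)),0])
print(manip.move_straight(manip.current_tool_pos()+u*.03,rate=.02,guard=25)); st("pushed2")
p=shot("top");s=shot("scene")
T=manip.current_tool_pos(); c,sn=np.cos(np.radians(1.2)),np.sin(np.radians(1.2))
H=T+np.array([c*.05-sn*.12,sn*.05+c*.12,0]); H[2]=.088; print("hole from post",H, proj(p,H),proj(s,H))
print(marks("pin_hole",p,.088),marks("pin_hole",s,.088))
for pp,n in((p,"t"),(s,"s")):
    uv=proj(pp,H); a,b=int(uv[0])-20,int(uv[1])-20
    cv2.imwrite(f"pics/x{n}.png",cv2.resize(pp["image"][b:b+40,a:a+40,::-1],(400,400),interpolation=cv2.INTER_CUBIC)); print(a,b)
cv2.imwrite("pics/x.png",np.hstack([cv2.imread("pics/xt.png"),cv2.imread("pics/xs.png")]))
manip.set_gripper(.55); manip.hold(.1); st("open")
manip.move_straight(manip.current_tool_pos()+[0,0,.12],rate=.3); st()
```

```text
True
pushed2 7.43 [ 0.541  -0.2235  0.0971] [ 0.3 -3.   4.7] 0.164
hole from post [ 0.58847047 -0.10241786  0.088     ] [385.26488792 234.37150718] [295.10116218 193.32387076]
[(0.92, array([381. , 236.7]), array([ 0.5838, -0.0942,  0.088 ]))] [(0.92, array([297.7, 189.7]), array([ 0.5776, -0.1094,  0.088 ]))]
365 214
275 173
open 8.15 [ 0.5405 -0.2232  0.0965] [-1.   0.   0.9] 0.552
 8.7 [ 0.5406 -0.2232  0.2171] [-0.1 -0.1 -1.2] 0.549
```

View pics/x.png

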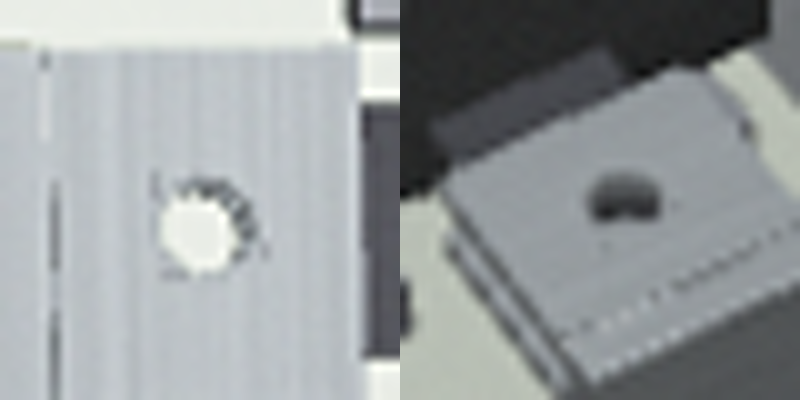

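The carriage sits hard against its stop: the second push moved nothing. The hole centre is about (385.2,236.3) in top and (297,192.3) in scene. On to the pin.

Run:
```python
from h import *
p=shot("top");s=shot("scene")
print("hole",back(p,(385.2,236.3),.088),back(s,(297,192.3),.088))
print(marks("carriage_post",p,.123),marks("carriage_post",s,.123))
manip.set_gripper(.8)
R=down(64); P=np.array([.608,.3434])
manip.goto([*P,.22],R); st()
print(manip.current_joints())
print(manip.move_straight([*P,.068],rate=.2,guard=10)); st("down")
manip.set_gripper(0); st("closed")
p=shot("top","g1.png",(90,160,250,280),3); s=shot("scene","g2.png",(330,300,490,420),3)
cv2.imwrite("pics/g.png",np.vstack([cv2.imread("pics/g1.png")[:300],cv2.imread("pics/g2.png")[:300]]))
```

```text
hole [ 0.5847385  -0.10232366  0.088     ] [ 0.58298586 -0.10295482  0.088     ]
[(0.72, array([453.4, 260.9]), array([ 0.5379, -0.2262,  0.123 ])), (0.34, array([159.2, 222.7]), array([0.5997, 0.3247, 0.123 ]))] [(0.67, array([287.4, 146.5]), array([ 0.5446, -0.2202,  0.123 ]))]
 11.29 [0.6085 0.3424 0.2199] [-0.4  0.4  0.1] 0.8
[-11.20981423  42.28566067 -40.53319325  78.37222165  27.87842138
  69.42929707   9.81596296]
False
down 12.2 [0.6086 0.3438 0.0693] [-0.3 -0.2  0. ] 0.798
closed 12.68 [0.6083 0.3436 0.0689] [-1.1 -1.1  5. ] 0.264
```

View pics/g.png

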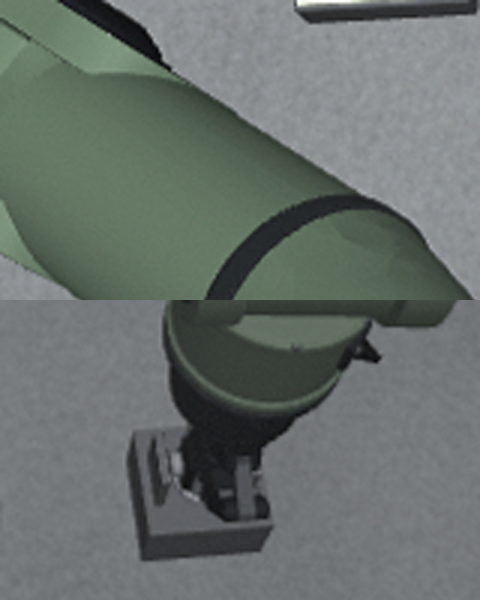

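The pin is gripped across y: reading .264, about 23 mm. I'll lift it and put it in rack hole a.

Run:
```python
from h import *
manip.move_straight(manip.current_tool_pos()+[0,0,.10],rate=.2); st("lift")
r=np.array([.487,.1215])
for a in(64,90,40): print(a,[None if q is None else np.round(q) for q in (manip.inverse_kinematics([*r,.17],down(b)) for b in(a,a-90,a+90))])
manip.goto([*r,.17],down(64)); st("over rack")
p=shot("top","r1.png",(190,230,350,350),3); s=shot("scene","r2.png",(320,200,480,320),3)
for pp in(p,s): print(marks("pin_tip",pp,.17-.0689+.055-.044),marks("rack_hole_a",pp,.055),marks("pin",pp,.156))
cv2.imwrite("pics/r.png",np.hstack([cv2.imread("pics/r1.png")[:,:300],cv2.imread("pics/r2.png")]))
T=manip.current_tool_pos(); tip=[T[0],T[1],T[2]-.0689+.055-.044]; print("tip pred",proj(p,tip),proj(s,tip))
```

```text
lift 13.43 [0.6079 0.3431 0.1677] [ 0.   0.1 -2.3] 0.268
64 [array([ 13.,  29., -44., 112.,  27.,  50.,  18.]), array([ -3.,  25., -23., 113.,  13.,  45., -60.]), array([ 25.,  37., -64., 111.,  40.,  58.,  96.])]
90 [array([ 16.,  31., -50., 112.,  30.,  51.,  41.]), array([  2.,  26., -30., 112.,  18.,  46., -38.]), array([ 28.,  40., -70., 111.,  44.,  61., 118.])]
40 [array([  9.,  28., -39., 112.,  23.,  48.,  -3.]), array([ -8.,  24., -17., 113.,  10.,  44., -80.]), array([ 22.,  34., -59., 111.,  36.,  55.,  75.])]
over rack 14.43 [0.4875 0.1223 0.1699] [ 0.3  0.4 -1.1] 0.275
[(0.57, array([284.2, 177.2]), array([0.6921, 0.0934, 0.1121]))] [] []
[(0.61, array([387.9, 235.2]), array([0.4806, 0.1242, 0.1121]))] [(0.91, array([397.6, 263.1]), array([0.4768, 0.1679, 0.055 ])), (0.63, array([384.7, 251.1]), array([0.4831, 0.127 , 0.055 ]))] [(0.79, array([389.1, 223.5]), array([0.4837, 0.1238, 0.156 ]))]
tip pred [266.46747322 285.03758195] [384.8427198  235.69988872]
```

View pics/r.png

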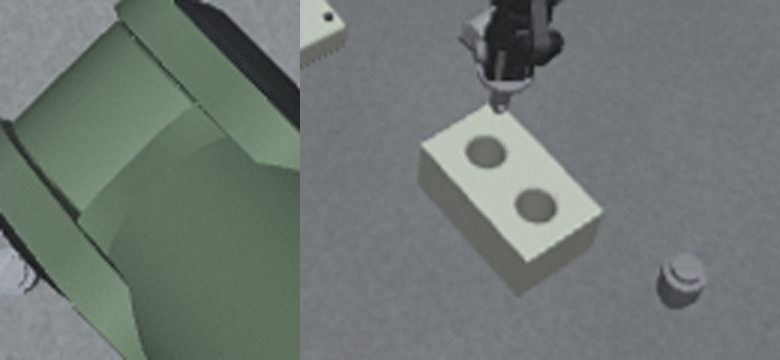

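The scene crop shows the tip at about (387,237) and hole a at (382,251). The relative correction is about +3 mm in x, then lower under guard.

Run:
```python
from h import *
r=[.490,.121]
manip.move_straight([*r,.12],rate=.15)
print(manip.move_straight([*r,.0675],rate=.06,guard=6)); st("in")
s=shot("scene","q.png",(330,190,460,290),6)
print(marks("pin",s,.055))
```

```text
True
in 16.12 [0.4895 0.121  0.0688] [-1.9 -0.7  9.5] 0.273
[(0.42, array([385.7, 249.1]), array([0.478 , 0.1237, 0.055 ]))]
```

View pics/q.png

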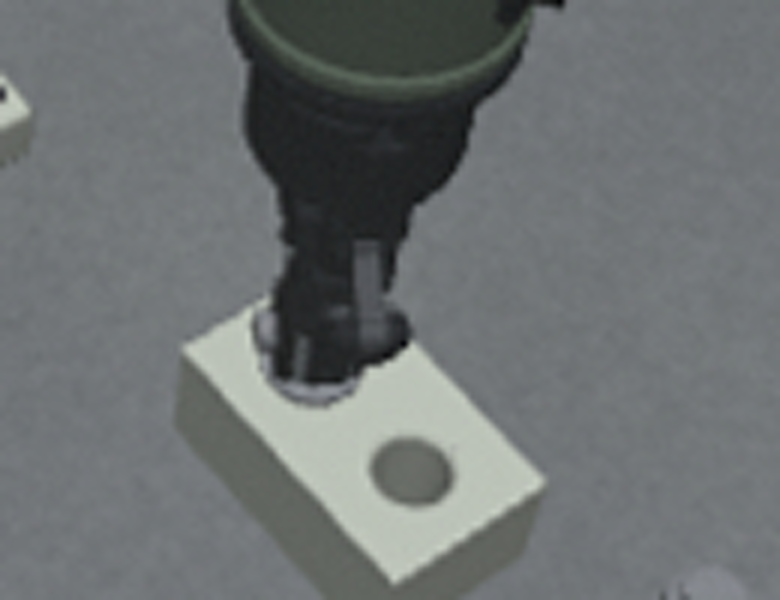

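Seated: flange down at TCP z .0688, the same as in the holder, with the other hole free at (412,470) in the crop. Release, turn, look, then regrip across the button.

Run:
```python
from h import *
T=manip.current_tool_pos()
manip.set_gripper(.8); manip.hold(.3); st("open")
manip.move_straight([T[0],T[1],.15],rate=.2)
manip.goto([T[0],T[1],.19],down(-26)); st("turned")
s=shot("scene","v2.png",(345,205,435,280),6); p=shot("top","v1.png",(225,250,315,325),3)
print(marks("pin",s,.055),marks("pin",p,.055))
cv2.imwrite("pics/v.png",np.hstack([cv2.imread("pics/v2.png"),np.pad(cv2.imread("pics/v1.png"),((0,225),(0,0),(0,0)))])[:, :800])
print(proj(s,[T[0],T[1],.060]),T)
```

```text
open 17.02 [0.4892 0.1207 0.0685] [-0.2 -0.3 -0.4] 0.8
turned 18.81 [0.4892 0.121  0.1894] [-0.9 -0.1 -0.4] 0.8
[(0.66, array([382.9, 248.3]), array([0.4822, 0.1187, 0.055 ]))] []
[381.0961252  249.16520156] [0.48950749 0.12098641 0.06876432]
```

View pics/v.png

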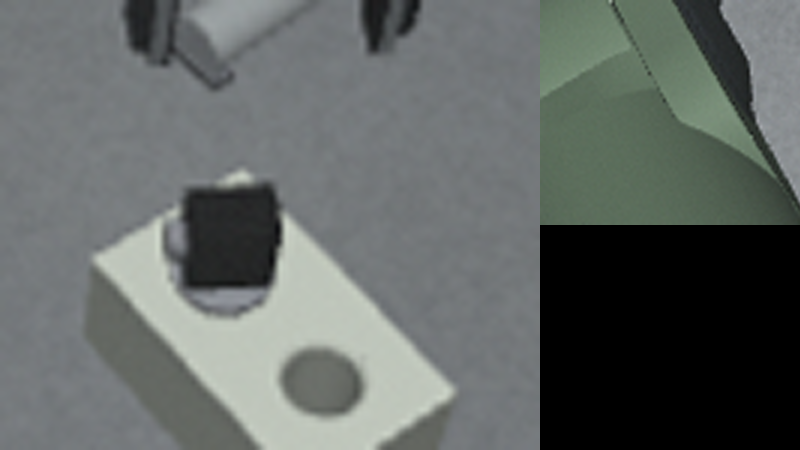

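The pin stands upright with flange flat; the button faces left in the crop (175,240), i.e. world +x. Now regrip across the button.

Run:
```python
from h import *
c=[.4868,.1222]
R=down(-26)
manip.move_straight([*c,.12],R,rate=.2)
print(manip.move_straight([*c,.0645],rate=.1,guard=8)); st("down")
manip.set_gripper(0); manip.hold(.2); st("grip")
manip.move_straight(manip.current_tool_pos()+[0,0,.12],rate=.15); st("lift")
manip.goto([.585,-.1025,.165],R); st("over fork")
T=manip.current_tool_pos()
p=shot("top","w1.png",(340,195,430,270),4); s=shot("scene","w2.png",(255,140,345,215),5)
d=T[2]-.0645+.055-.044
for pp in(p,s): print(marks("pin_tip",pp,d),marks("pin_hole",pp,.088),marks("pin",pp,d+.044))
cv2.imwrite("pics/w.png",np.hstack([cv2.imread("pics/w2.png"),np.pad(cv2.imread("pics/w1.png"),((0,75),(0,0),(0,0)))])[:, :800])
b=np.array([np.cos(np.radians(-26)),np.sin(np.radians(-26)),0])*.001
tip=np.array([T[0],T[1],d])-b; print("tip pred",tip,proj(p,tip),proj(s,tip))
```

```text
False
down 20.22 [0.4871 0.1224 0.0651] [0.4 0.6 1.4] 0.799
grip 20.84 [0.487  0.1225 0.0657] [-7.9  0.3 22.8] 0.4
lift 21.8 [0.4866 0.1223 0.185 ] [ 0.6  0.4 -2.7] 0.392
over fork 22.77 [ 0.5848 -0.1016  0.1646] [-0.4  0.5 -2.5] 0.397
[(0.31, array([220.5, 142.6]), array([0.7572, 0.2169, 0.1111]))] [(0.61, array([385.3, 236. ]), array([ 0.5853, -0.1025,  0.088 ])), (0.61, array([162.6, 224.2]), array([0.6005, 0.3272, 0.088 ]))] [(0.36, array([383., 234.]), array([ 0.583 , -0.0914,  0.1551]))]
[(0.74, array([299.6, 187.6]), array([ 0.5794, -0.0946,  0.1111]))] [(0.8, array([296.2, 191.5]), array([ 0.5834, -0.1062,  0.088 ]))] [(0.59, array([384. , 210.2]), array([0.4718, 0.0886, 0.1551])), (0.55, array([297. , 173.9]), array([ 0.5818, -0.0989,  0.1551]))]
tip pred [ 0.58388909 -0.10113154  0.1110536 ] [385.83142705 235.69849981] [296.5939058  186.52411959]
```

View pics/w.png

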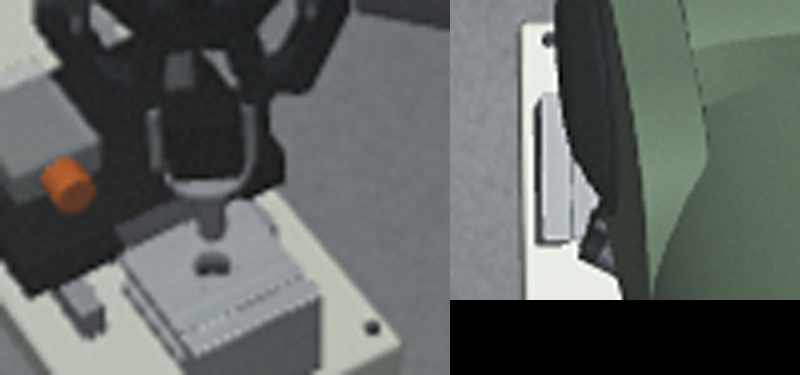

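The pin is held with the button pressed: width reading .397, about 36 mm. The tip at (212,235) in the crop hovers over the hole at (212,263), matching my prediction within about 0.5 px. Now insert, with a small spiral search as fallback.

Run:
```python
from h import *
c=np.array([.5849,-.1030]); ok=False
offs=[(0,0)]+[(r*np.cos(a),r*np.sin(a)) for r,n in((.0013,6),(.0025,10)) for a in np.arange(n)*2*np.pi/n]
for o in offs:
    g=c+o; cmd=np.array([*g,.147])
    manip.move_straight(cmd,rate=.06)
    e=np.array([*g,.147])-manip.current_tool_pos(); e[2]=0; cmd=cmd+e
    manip.move_straight(cmd,rate=.03)
    hit=manip.move_straight([cmd[0],cmd[1],.128],rate=.05,guard=6); st(f"{np.round(o,4)} {hit}")
    if manip.current_tool_pos()[2]<.134: ok=True;break
    if manip.current_time_s()>48: break
if ok:
    t=manip.current_tool_pos()
    print(manip.move_straight([t[0],t[1],.0965],rate=.04,guard=10)); st("ins")
s=shot("scene","z.png",(255,140,345,215),5)
```

```text
[0 0] False 24.41 [ 0.585  -0.103   0.1278] [-0.  -0.  -1.3] 0.396
True
ins 25.1 [ 0.5847 -0.1029  0.0991] [-2.3  0.8 10.9] 0.4
```

View pics/z.png

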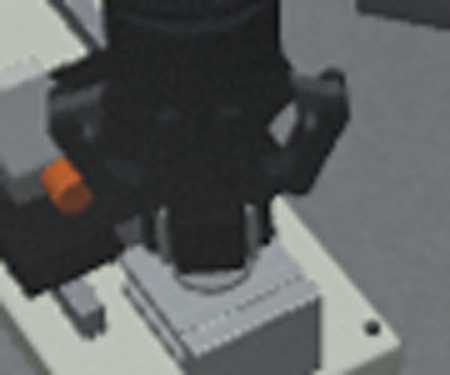

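The flange is seated on the fork: TCP .0991 against .0987 expected. Release, retreat and check.

Run:
```python
from h import *
T=manip.current_tool_pos()
manip.set_gripper(.8); manip.hold(.3); st("open")
manip.move_straight([T[0],T[1],.2],rate=.15)
manip.move_straight([.45,.02,.3],rate=.25); manip.hold(.3); st("away")
s=shot("scene","e2.png",(255,130,335,210),5); p=shot("top","e1.png",(345,197,425,277),5)
cv2.imwrite("pics/e.png",np.hstack([cv2.imread("pics/e2.png"),cv2.imread("pics/e1.png")]))
print(marks("pin",s,.088),marks("pin",p,.088),marks("carriage_post",s,.123),marks("carriage_post",p,.123))
```

```text
open 25.88 [ 0.5842 -0.1029  0.0986] [0.3 0.9 0.1] 0.802
away 27.99 [0.4501 0.0197 0.2995] [-1.2 -0.1  0.7] 0.798
[(0.62, array([297.3, 190.2]), array([ 0.5792, -0.1085,  0.088 ])), (0.31, array([339.7, 139.3]), array([ 0.3969, -0.2082,  0.088 ]))] [(0.89, array([384.5, 239.1]), array([ 0.5793, -0.101 ,  0.088 ])), (0.46, array([386. , 232.6]), array([ 0.5919, -0.1038,  0.088 ]))] [(0.96, array([288.2, 145.1]), array([ 0.5405, -0.2237,  0.123 ])), (0.34, array([340.6, 139.8]), array([ 0.4171, -0.1735,  0.123 ]))] [(0.57, array([451.9, 256.6]), array([ 0.5459, -0.2234,  0.123 ]))]
```

View pics/e.png

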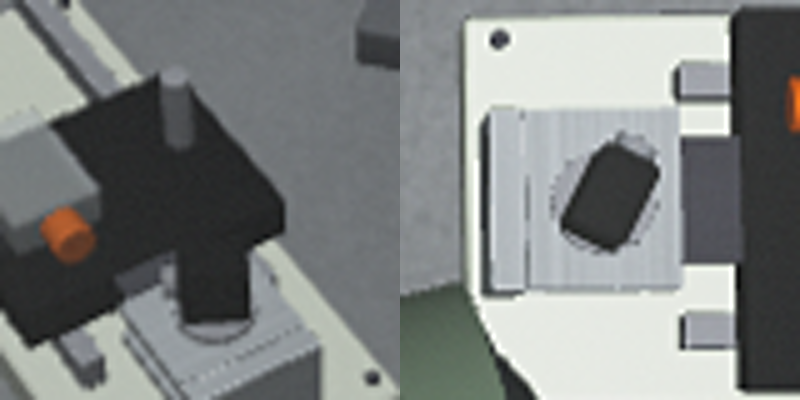

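The pin stands upright with its flange flat on the fork, the button is out (left of the head in scene, upper right in top), and the carriage is still home. Handing in.

```bash
python3 -c "
from h import *
manip.finish_job(); st('done')"
```

```text
the job is handed in; nothing more can be done
the job is handed in; nothing more can be done
```

The stage is ready for transport and the job is handed in, at about 28 s of the 72 s allowed.

- **Carriage:** I gripped the post and pushed it 50 mm to the stop. A second, harder push (guard at 25 N) moved nothing.
- **Rack:** I lifted the pin out of the holder across its y sides and stood it in rack hole a. It went down to the same height as in the holder, and after I let go it stood upright.
- **Locking:** I took it again across the button, which was fully in by the grip width (about 36 mm). It went through the fork on the first try, to within 0.4 mm of the expected seated height with about 11 N of contact, and I let go.

The last pictures show the pin upright with its flange flat on the fork, the button visible beside the head and the carriage still home. The robot was clear of everything.

- **Not checked:** I did not tug the pin to test the lock, and the balls under the fork cannot be seen. I also did not measure the bystanders again at the end; nothing in the force readings suggested I touched one.
- **Disagreements:** The two cameras differed by about 2 mm on the hole. The trained network was several mm off on some marks of the hole, tip and pin, so I relied on the post contact and my own pixel readings instead.

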